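# Spread rivets on the drying tray and run them in the tray dryer

### The arm

A 6-joint arm with a two-finger parallel gripper is mounted at the origin on the work surface. World frame = base frame: x ahead of the robot, y to its left, z up, the work surface at z = 0. Lengths are in m, angles in rad, forces in N, time in s.
With the tool pointing down it reaches from about 0.225 to 0.725 m from the base axis. Payload 3.1 kg.
Tool frame: the origin (TCP) lies midway between the tips of the shut fingers; the grasp point (between the pads) lies 19 mm behind it; z points along the fingers, y is the line along which they close (so a half turn about z gives the same grasp; the last joint's range is limited). The gripper opens to 85 mm and grips with 20 to 120 N. Pads are 22 mm wide; open, the fingers measure 114 mm over their backs; the gripper's body (76 mm by 85 mm) begins 54 mm behind the grasp point. The pads swing forward as they close: fully open they stand 13 mm farther back than shut.
Start: joints at [-1.436, 0.048, 0.099, 1.622, 0, 1.443], TCP at [0.136, -0.507, 0.231] pointing down, gripper open.
Joint ranges: [-2.91, 2.91], [-0.99, 1.94], [-1.21, 1.42], [-2.12, 2.29], [-1.49, 1.47], [-3.14, 3.14]. Speed limits (rad/s): [2.79, 2.79, 3.14, 3.14, 3.14, 3.14].

### API

Orientations are given as a unit quaternion [w, x, y, z].
In Python, from station import bot gives the robot as it stands.
- The arm moves only by the tool servo_tool, never from a script. Its argument "moves" is one flat list of numbers, 4 for each row, row after row: the shift along the tool's x, y, z in mm, then the turn about the tool's z in rad. In form: [x, y, z, twist, x, y, z, twist, ...]. A call has 1 to 12 rows; each row shifts and turns the commanded pose from where the row before left it, along the tool's axes as they then stand; what a row does not reach is not made up. A row lasts 1/10 s, in which the tool goes at most 50 mm and 8.59 degrees, less where a joint would pass 70% of its speed; a pose out of reach is approached as far as the arm can. A call is refused whole if a number of a shift passes 50 or a number of a turn 0.15, either way. A call with a gripper value outside its range is refused whole. "claw" is the finger opening in mm, from 0 to 85.4, set as the call begins (left out, the last holds). The fingers move at their own pace and stop on an object; "force" is the grip in N (left out, the last holds). Time passes only in rows, so rows that do not move let the fingers close. It gives the time, the measured TCP pose, the force, the opening and the grip force at its end, in the units of the state.
- bot.read_state(): the state, without advancing time (a new reading comes with each control period).
- bot.get_image(name): name is "scene" or "top" or "wrist"; returns the picture (420x560x3 uint8, red, green, blue); there is no depth.
- bot.camera_model(name): a dict with "mtx" (3x3 intrinsics, pixels), "distortion" ([k1, k2, p1, p2, k3] as OpenCV has them; the pictures are not rectified), "rvec" (rotation vector, rad) and "tvec" (3), from world to camera coordinates, as OpenCV has them. Camera axes: x right, y down, z forward; pixel columns grow to the right and rows downward; lengths in m; the calibration is good to about 2 mm. A picture is of the moment at which its call begins: read the wrist's pose just before it. camera_model takes no time and is no camera call; for the wrist camera it gives the pose at the moment of the call.
- bot.close_job(): hands the job in; it is judged then, once.
The state is a dict: "clock": time; "joints": joint angles; "qvel": joint speeds; "joint_torque": joint torques, N m; "tool_pos": TCP position; "ee_rot": TCP orientation; "contact_force": force on the tool from outside, world axes, zero at the start; "ft_torque": the same for the moment, N m; "width": finger opening in m; "gripper_force": force on a finger pad.
Only numpy, scipy, OpenCV 4.12 (cv2) and the standard library are available. Lean on these libraries where they do the work, as an engineer would, in place of code of your own. Each camera call takes 0.05 s, during which the arm holds its last target. There are 200 camera calls.

### The job

Get this batch of gray plastic rivets drying: spread all the rivets, the clump on the drying tray and any lying loose beside its handle, over the tray in a single layer with a clear gap of at least 15 mm between any two heads, then slide the loaded tray fully home into the slot of the tray dryer, front edge flush, and then press the dryer's green start button all the way in. The chrome rivet tool lying in front of the slot belongs on the black rubber mat; leave the green bottle and the black marking gauge alone.

Things in the scene. Friction and masses are not known exactly. Their poses are not given: they have to be found in the camera images.
- tray: open aluminium drying tray, 180 (x) x 150 (y) x 20 mm high, walls and floor 5 mm thick (inside 170 x 140), 0.35 kg. Origin: centre of its underside. A black handle fin stands before its -x edge; the +x edge enters the dryer first; fully home, its front (-x) wall is flush with the mouth, its origin 90 to 94 mm inside, the handle outside
- tray_handle (a point): near the top of the tray's black upright handle fin (36 mm along x, 14 mm thick along y, standing from 0 to 65 mm high): this point is 55 mm above the tray's underside and 140 mm from the tray origin towards its -x
- rivet1: gray plastic push rivet: flat round head 30 mm across and 7 mm thick, with a shank 14 mm across and 23 mm long; 30 mm overall, 12 g. Origin: centre of the head's outer flat face; z runs along the shank. At the start it stands head down, shank up, on the tray floor, in one clump with the others (some may be absent)
- rivet2: gray plastic push rivet: flat round head 30 mm across and 7 mm thick, with a shank 14 mm across and 23 mm long; 30 mm overall, 12 g. Origin: centre of the head's outer flat face; z runs along the shank. At the start it stands head down, shank up, on the tray floor, in one clump with the others (some may be absent)
- rivet3: gray plastic push rivet: flat round head 30 mm across and 7 mm thick, with a shank 14 mm across and 23 mm long; 30 mm overall, 12 g. Origin: centre of the head's outer flat face; z runs along the shank. At the start it stands head down, shank up, on the tray floor, in one clump with the others (some may be absent)
- rivet4: gray plastic push rivet: flat round head 30 mm across and 7 mm thick, with a shank 14 mm across and 23 mm long; 30 mm overall, 12 g. Origin: centre of the head's outer flat face; z runs along the shank. At the start it stands head down, shank up, on the tray floor, in one clump with the others (some may be absent)
- rivet5: gray plastic push rivet: flat round head 30 mm across and 7 mm thick, with a shank 14 mm across and 23 mm long; 30 mm overall, 12 g. Origin: centre of the head's outer flat face; z runs along the shank. At the start it stands head down, shank up, on the tray floor, in one clump with the others (some may be absent)
- rivet6: gray plastic push rivet: flat round head 30 mm across and 7 mm thick, with a shank 14 mm across and 23 mm long; 30 mm overall, 12 g. Origin: centre of the head's outer flat face; z runs along the shank. At the start it stands head down, shank up, on the tray floor, in one clump with the others (some may be absent)
- rivet7: gray plastic push rivet: flat round head 30 mm across and 7 mm thick, with a shank 14 mm across and 23 mm long; 30 mm overall, 12 g. Origin: centre of the head's outer flat face; z runs along the shank. At the start it stands head down, shank up, on the tray floor, in one clump with the others (some may be absent)
- rivet8: gray plastic push rivet: flat round head 30 mm across and 7 mm thick, with a shank 14 mm across and 23 mm long; 30 mm overall, 12 g. Origin: centre of the head's outer flat face; z runs along the shank. At the start it stands head down, shank up, on the work surface beside the tray's handle (some may be absent)
- rivet9: gray plastic push rivet: flat round head 30 mm across and 7 mm thick, with a shank 14 mm across and 23 mm long; 30 mm overall, 12 g. Origin: centre of the head's outer flat face; z runs along the shank. At the start it stands head down, shank up, on the work surface beside the tray's handle (some may be absent)
- dryer: compact gray tray dryer, fixed, 300 deep (x) x 220 wide. Origin: middle of the slot's mouth at work-surface level; x points into the slot, whose floor is the work surface. Slot 166 mm wide, 58 high, 184 deep; two flared guide plates, 30 mm high, reach 26 mm out of the mouth, widening it to 190 mm. Deck over the slot 88 mm high; from 150 mm behind the mouth a white housing, 173 mm high
- start_top (a point): centre of the top of the green round start button (28 mm across) on the dryer's front deck, 22 mm behind the mouth and 50 mm towards the dryer's -y; it is pressed straight down
- start (a joint): travel of the start button, m: 0 out, 0.006 pressed all the way in (needs about 5 N, springs back)
- riveter: chrome rivet tool lying flat: barrel 120 (x) x 28 (y) x 26 mm high, a 16 mm round nose reaching 30 mm further at +x, and a red grip 24 mm wide that sticks out 47 mm to -y near the -x end; 0.3 kg. Origin: under the middle of the barrel, whose flanks are clear to grip across y
- mat: black rubber mat, fixed, 180 (x) x 150 (y) x 3 mm thick. Origin: centre of its underside
- bottle: green glass bottle, capped, 66 mm across, 190 mm high, standing; origin under its base. To be left alone
- gauge: black plastic marking gauge, 150 mm beam (along x) with a 55 mm wide, 30 mm high fence, lying flat; origin under the middle of the beam. To be left alone

How it is judged:
By the outcome, as a careful person would: the job done as asked, in the order asked, and still so for the second after the job is handed in, with the robot touching nothing.
Of rivet1, rivet2, rivet3, rivet4, rivet5, rivet6, rivet7, rivet8, rivet9 only 6 to 8 are there at a start; the rules pass over those that are not, and their reading is None.
At some moment in a run one of riveter, tray may be knocked a few centimetres aside while the robot is not near it.
Once in a run the grip may slacken for a moment while it holds something.
It also fails if it takes over 208 s, if anything falls off the work surface, if the arm or the gripper's body presses on something with over 40 N, if the wrist force passes 120 N, or if a joint passes its speed limit or range.

## Working session

There is one attempt and no reset: what is moved stays moved. The work goes in short steps, Python scripts to look and compute and a tool call to move; the robot and the scene stay as the last step left them, time stands still between calls to the robot, and variables do not carry over. Pictures are saved under pics/ and viewed, at most 14 in all, crops included, and the job is handed in when it is done.

Besides the shell and the picture viewer there is one more tool, called after "Request:" as name(argument=value, ...), one argument or row to a line, values as JSON. servo_tool: Moves the arm, as the interface text tells. Its arguments: {"type":"object","properties":{"moves":{"type":"array"},"claw":{"type":"number"},"force":{"type":"number"}},"required":["moves"]}

```bash
ls; mkdir -p pics; cat > h.py <<'E'
import numpy as np, cv2
from station import bot
from scipy.spatial.transform import Rotation as R
def snap(n,f=None):
    cm=bot.camera_model(n); im=bot.get_image(n)
    if f: cv2.imwrite('pics/'+f+'.png',im[:,:,::-1])
    return im,cm
def ray(cm,uv,z):
    uv=np.array(uv,float).reshape(-1,1,2)
    n=cv2.undistortPoints(uv,np.array(cm['mtx']),np.array(cm['distortion'])).reshape(-1,2)
    Rm=cv2.Rodrigues(np.array(cm['rvec'],float))[0]; t=np.array(cm['tvec'],float).ravel()
    C=-Rm.T@t; d=np.c_[n,np.ones(len(n))]@Rm
    return C+d*((z-C[2])/d[:,2])[:,None]
def proj(cm,P):
    return cv2.projectPoints(np.array(P,float).reshape(-1,1,3),np.array(cm['rvec'],float),np.array(cm['tvec'],float),np.array(cm['mtx']),np.array(cm['distortion']))[0].reshape(-1,2)
E
python3 - <<'E'
from h import *
for n in('scene','top','wrist'):
    im,cm=snap(n,n+'0'); Rm=cv2.Rodrigues(np.array(cm['rvec'],float))[0]
    print(n,-Rm.T@np.array(cm['tvec']).ravel(),np.array(cm['mtx'])[0,0],Rm.round(2).tolist())
s=bot.read_state();print(s)
E
```

```text
pics
scene [ 1.04789746 -0.85408063  0.988062  ] 488.62127024622504 [[0.86, 0.52, 0.02], [0.38, -0.59, -0.71], [-0.36, 0.62, -0.7]]
top [ 0.51539011 -0.06202459  1.25911264] 493.56874924662833 [[-0.0, -1.0, -0.02], [-1.0, 0.0, -0.04], [0.04, 0.02, -1.0]]
wrist [ 0.21624423 -0.48549336  0.37207814] 345.45125644467487 [[0.26, -0.97, -0.0], [-0.91, -0.25, 0.32], [-0.31, -0.08, -0.95]]
{'clock': 0.15, 'joints': array([-1.43578441e+00,  4.85816381e-02,  9.79393760e-02,  1.62203304e+00,
        9.07570562e-06,  1.44299221e+00]), 'qvel': array([ 0.0016196 , -0.00264727,  0.00382299, -0.00023744,  0.00155175,
       -0.00070503]), 'joint_torque': array([ 5.38837085e-04, -3.39260566e+01,  3.20423377e+01,  1.54404418e-02,
       -1.96338729e-04,  3.65838080e-07]), 'tool_pos': array([ 0.13631687, -0.5064815 ,  0.23037636]), 'ee_rot': array([-9.39499197e-04,  9.91377947e-01,  1.31030088e-01,  1.15200314e-06]), 'contact_force': array([0.3771945 , 0.24035839, 0.11979794]), 'ft_torque': array([ 0.00230585,  0.01404137, -0.01491228]), 'gripper_force': 0.0, 'width': 0.08534206171543028}
```

View pics/top0.png

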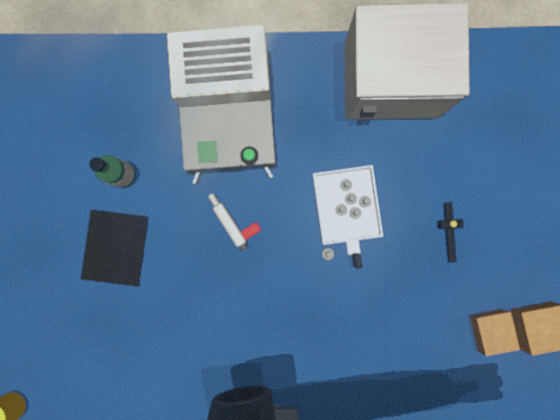

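View pics/scene0.png

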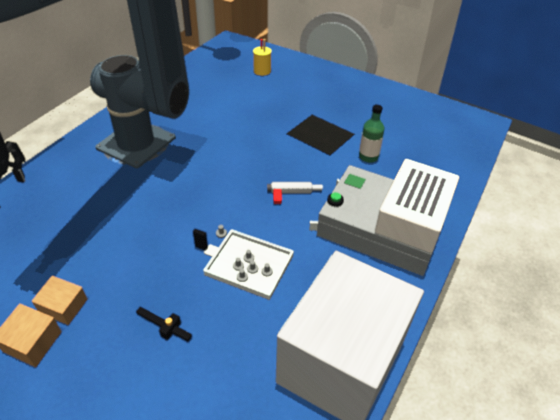

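```bash
python3 - <<'E'
from h import *
im=cv2.imread('pics/top0.png');cm=bot.camera_model('top')
c=cv2.resize(im[150:285,170:400],None,fx=3.4,fy=3.4,interpolation=cv2.INTER_CUBIC);cv2.imwrite('pics/crop0.png',c)
hsv=cv2.cvtColor(im,cv2.COLOR_BGR2HSV)
def blobs(m,z,name,mn=20):
    cs,_=cv2.findContours(m.astype(np.uint8)*255,cv2.RETR_EXTERNAL,cv2.CHAIN_APPROX_NONE)
    for k in cs:
        if cv2.contourArea(k)<mn: continue
        (x,y),wh,a=cv2.minAreaRect(k)
        bx=cv2.boxPoints(((x,y),wh,a)); P=ray(cm,bx,z)
        print(name,(round(x),round(y)),cv2.contourArea(k),ray(cm,[(x,y)],z)[0,:2].round(4),P[:,:2].round(3).tolist())
H,S,V=hsv[...,0],hsv[...,1],hsv[...,2]
roi=np.zeros(H.shape,bool);roi[150:290,70:400]=1
blobs(roi&(S<60)&(V>150),0.02,'white')
blobs(roi&(V<45),0.003,'black')
blobs(roi&(S>150)&((H<8)|(H>172))&(V>90),0.02,'red')
g=np.zeros(H.shape,bool);g[140:170,235:265]=1
blobs(g&(S>130)&(H>45)&(H<80)&(V>60),0.09,'btn')
g=np.zeros(H.shape,bool);g[172:262,318:378]=1
blobs(g&(S<90)&(V<175)&(V>60),0.035,'riv',8)
E
```

```text
white (328, 254) 96.0 [ 0.4765 -0.1724] [[0.49, -0.159], [0.49, -0.186], [0.463, -0.186], [0.463, -0.159]]
white (225, 220) 531.0 [0.5624 0.0838] [[0.618, 0.137], [0.633, 0.113], [0.507, 0.031], [0.492, 0.055]]
white (195, 178) 25.5 [0.668  0.1598] [[0.656, 0.169], [0.683, 0.158], [0.68, 0.151], [0.653, 0.161]]
white (268, 172) 32.0 [ 0.6818 -0.0254] [[0.693, -0.013], [0.698, -0.022], [0.671, -0.037], [0.666, -0.029]]
white (348, 211) 4501.0 [ 0.5823 -0.2251] [[0.679, -0.134], [0.7, -0.287], [0.487, -0.315], [0.465, -0.163]]
white (265, 156) 187.0 [ 0.7213 -0.0168] [[0.738, 0.006], [0.738, -0.04], [0.705, -0.04], [0.705, 0.006]]
white (213, 157) 743.5 [0.7198 0.115 ] [[0.739, 0.194], [0.749, 0.04], [0.7, 0.036], [0.69, 0.19]]
riv (354, 257) 52.5 [ 0.4683 -0.2347] [[0.478, -0.219], [0.478, -0.251], [0.458, -0.25], [0.459, -0.219]]
riv (328, 254) 110.0 [ 0.4758 -0.1722] [[0.491, -0.158], [0.49, -0.187], [0.461, -0.187], [0.461, -0.157]]
riv (355, 212) 72.5 [ 0.5779 -0.2395] [[0.589, -0.227], [0.589, -0.252], [0.567, -0.252], [0.567, -0.227]]
riv (340, 210) 65.0 [ 0.5855 -0.204 ] [[0.597, -0.193], [0.597, -0.215], [0.574, -0.215], [0.574, -0.193]]
riv (364, 201) 74.5 [ 0.6057 -0.2625] [[0.605, -0.246], [0.622, -0.263], [0.606, -0.279], [0.589, -0.262]]
riv (350, 198) 71.5 [ 0.6133 -0.2282] [[0.613, -0.212], [0.63, -0.229], [0.614, -0.245], [0.597, -0.227]]
riv (346, 184) 70.0 [ 0.6475 -0.2168] [[0.659, -0.206], [0.659, -0.228], [0.636, -0.228], [0.636, -0.206]]
```

View pics/crop0.png

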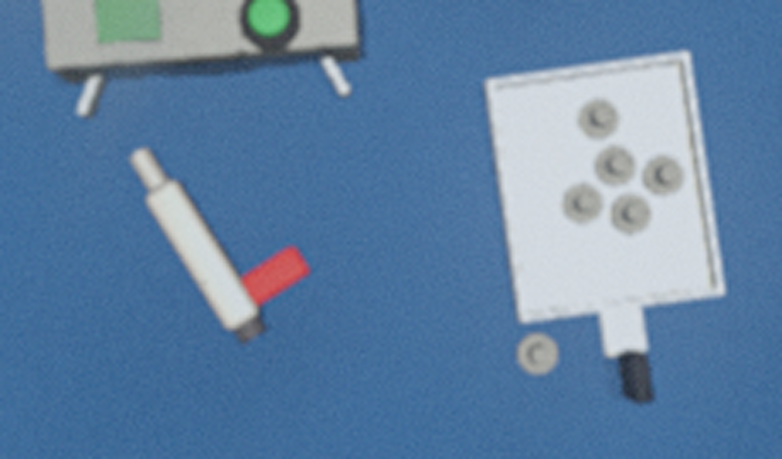

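```bash
python3 - <<'E'
from h import *
cm=bot.camera_model('top')
f=lambda L,z:ray(cm,np.array(L)/3.4+[170,150],z)[:,:2]
def show(n,P): print(n,P.round(4).tolist(),'mean',P.mean(0).round(4))
T=f([(486,80),(690,52),(724,294),(522,322)],.02);show('tray',T)
d=T[:2].mean(0)-T[2:].mean(0);print('yaw',np.arctan2(d[1],d[0]))
B=f([(147,197),(178,180),(260,312),(228,333)],.024);show('barrel',B)
d=B[:2].mean(0)-B[2:].mean(0);print('yaw',np.arctan2(d[1],d[0]),np.linalg.norm(d))
D=f([(48,70),(360,50)],.088);show('deck',D);d=D[0]-D[1];print('dryer yaw',np.arctan2(-d[0],d[1]),np.linalg.norm(d))
show('btn',f([(269,17)],.095))
show('vents',f([(99,76),(329,58)],.03)); show('tips',f([(84,114),(344,94)],.03))
M=ray(cm,[(92,211),(148,215),(138,286),(82,280)],.003)[:,:2];show('mat',M)
d=M[:2].mean(0)-M[2:].mean(0);print('yaw',np.arctan2(d[1],d[0]))
show('handle',f([(633,365)],.065))
bx=ray(cm,[(93,160)],.19);print('bottle cap',bx, ray(cm,[(123,174)],0.0))
im=cv2.imread('pics/top0.png')
print(im[240,110],im[255,357],im[163,265])
E
```

```text
tray [[0.6773, -0.1374], [0.697, -0.2875], [0.5187, -0.3102], [0.4984, -0.1627]] mean [ 0.5978 -0.2244]
yaw 0.13344477674262809
barrel [[0.5915, 0.1135], [0.604, 0.0906], [0.5063, 0.03], [0.491, 0.0535]] mean [0.5482 0.0719]
yaw 0.5466558965768161 0.11597939707228885
deck [[0.6773, 0.1743], [0.6901, -0.0452]] mean [0.6837 0.0645]
dryer yaw 0.058479134628162316 0.21988405151457036
btn [[0.7127, 0.0182]] mean [0.7127 0.0182]
vents [[0.6807, 0.1483], [0.693, -0.0215]] mean [0.6869 0.0634]
tips [[0.6526, 0.1593], [0.6664, -0.0325]] mean [0.6595 0.0634]
mat [[0.5862, 0.4267], [0.5754, 0.2835], [0.395, 0.3072], [0.4108, 0.4495]] mean [0.4918 0.3667]
yaw -0.13009935236854048
handle [[0.4686, -0.2368]] mean [ 0.4686 -0.2368]
bottle cap [[0.68723783 0.35294501 0.19      ]] [[0.68133419 0.34931743 0.        ]]
[56 49 46] [83 74 70] [133 135 135]
```

Request:
servo_tool(
  moves=[0,0,0,-0.14,0,0,0,-0.14,0,0,0,-0.14,0,0,0,-0.14,0,0,0,-0.14,0,0,0,-0.14,0,0,0,-0.14,0,0,0,-0.14,0,0,0,-0.14,0,0,0,-0.14,0,0,0,-0.14,0,0,0,-0.14],
)

```text
clock: 1.35
tool_pos: [0.1363, -0.5067, 0.2308]
ee_rot: [-0.0, 0.562, 0.827, 0.0]
contact_force: [-0.3, 0.0, 0.3]
width: 0.0854
gripper_force: 0.0
```

Request:
servo_tool(
  moves=[0,0,0,-0.14,0,0,0,-0.14,0,0,0,-0.14,0,0,0,-0.14,0,0,0,-0.14,0,0,0,-0.14,0,0,0,-0.14,0,0,0,-0.14,0,0,0,-0.14,0,0,0,-0.14,0,0,0,-0.14,0,0,0,-0.14],
)

```text
clock: 2.55
tool_pos: [0.1363, -0.5067, 0.2308]
ee_rot: [0.0, -0.241, 0.971, 0.001]
contact_force: [-0.0, -1.2, 0.5]
width: 0.0853
gripper_force: 0.0
```

```bash
cat >> h.py <<'E'
def go(x,y,z,h):
    "shift (after twisting first) in tool axes to reach a world pose, heading h of tool x"
    s=bot.read_state(); w,a,b,c=s['ee_rot']; Rm=R.from_quat([a,b,c,w]).as_matrix()
    h0=np.arctan2(Rm[1,0],Rm[0,0]); tw=-((h-h0+np.pi)%(2*np.pi)-np.pi)
    d=(np.array([x,y,z])-s['tool_pos'])*1000
    X=np.array([np.cos(h),np.sin(h)]);Y=np.array([np.sin(h),-np.cos(h)])
    print('twist %.3f  dx %.1f dy %.1f dz %.1f'%(tw,d[:2]@X,d[:2]@Y,-d[2]),'| h0 %.3f q6 %.2f'%(h0,s['joints'][5]),s['tool_pos'].round(4),'t %.1f w %.1f F %.1f'%(s['clock'],s['width']*1e3,s['gripper_force']),s['contact_force'].round(1))
E
python3 -c "
from h import *
go(.548,.072,.2,.547+np.pi)"
```

```text
twist -0.060  dx -652.6 dy 280.1 dz 30.8 | h0 -2.655 q6 -1.92 [ 0.1363 -0.5067  0.2308] t 2.5 w 85.3 F 0.0 [-0.  -1.2  0.5]
```

Request:
servo_tool(
  moves=[0,0,0,-0.06,-20,8.5,0,0,-40,17,0,0,-40,17,0,0,-40,17,0,0,-40,17,0,0,-40,17,0,0,-40,17,0,0,-40,17,0,0,-40,17,0,0,-40,17,0,0,-40,17,0,0],
)

```text
clock: 3.75
tool_pos: [0.405, -0.1359, 0.2311]
ee_rot: [-0.0, -0.267, 0.964, -0.0]
contact_force: [0.8, -1.0, -0.1]
width: 0.0851
gripper_force: 0.0
```

Request:
servo_tool(
  moves=[-40,17,0,0,-40,17,0,0,-40,17,0,0,-40,17,0,0,-40,18,0,0,-32,16.6,0,0,0,0,0,0,0,0,0,0],
)

```text
clock: 4.55
tool_pos: [0.5501, 0.0704, 0.2305]
ee_rot: [-0.001, -0.268, 0.963, -0.0]
contact_force: [-0.1, -0.3, 1.0]
width: 0.0852
gripper_force: 0.0
```

```bash
python3 - <<'E'
from h import *
go(.548,.072,.2,.547+np.pi)
im,cm=snap('wrist','w1'); im2,cm=snap('top','t1')
E
```

```text
twist -0.004  dx 0.9 dy 2.5 dz 30.5 | h0 -2.599 q6 -0.54 [0.5501 0.0704 0.2305] t 4.5 w 85.2 F 0.0 [-0.1 -0.3  1. ]
```

View pics/w1.png

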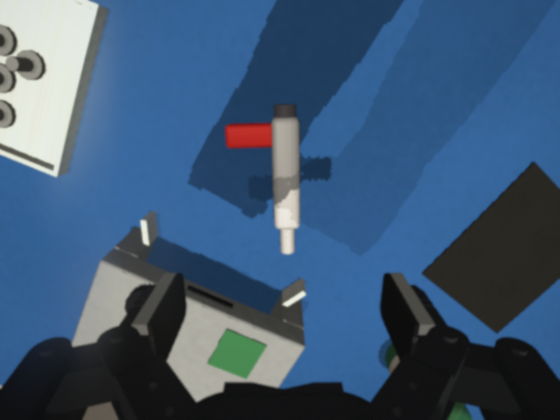

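```bash
python3 - <<'E'
from h import *
cm=bot.camera_model('wrist')
P=ray(cm,[(273,118),(300,117),(299,228),(276,228)],.024)[:,:2]
d=P[2:].mean(0)-P[:2].mean(0); yaw=np.arctan2(d[1],d[0]);print(P.round(4),P.mean(0),yaw,np.linalg.norm(d))
Q=ray(cm,[(286,111),(288,253)],.013)[:,:2];print(Q,Q.mean(0))
c=P.mean(0); go(c[0],c[1],.05,yaw+np.pi)
M=ray(cm,[(533,162),(422,271),(497,332)],.003);print('mat',M)
E
```

```text
[[0.5068 0.0319]
 [0.4923 0.0542]
 [0.5931 0.1154]
 [0.6059 0.0938]] [0.54953522 0.07383624] 0.551895881615464 0.11737745581934159
[[0.49495461 0.03984324]
 [0.62967702 0.12368866]] [0.56231582 0.08176595]
twist -0.011  dx -2.2 dy 4.2 dz 181.1 | h0 -2.601 q6 -0.54 [0.5499 0.0691 0.2311] t 4.7 w 85.2 F 0.0 [-0.1  0.6  0.5]
mat [[0.39771517 0.30496511 0.003     ]
 [0.57110614 0.28016935 0.003     ]
 [0.59209976 0.42895673 0.003     ]]
```

Request:
servo_tool(
  moves=[-6,4,0,-0.01,0,0,30,0,0,0,40,0,0,0,40,0,0,0,40,0,0,0,30,0,0,0,20,0,0,0,15,0,0,0,10,0,0,0,2,0,0,0,0,0],
  claw=70,
)

```text
clock: 5.75
tool_pos: [0.5541, 0.0762, 0.005]
ee_rot: [0.001, -0.272, 0.962, -0.0]
contact_force: [0.6, 0.3, -0.2]
width: 0.0699
gripper_force: 0.0
```

Request:
servo_tool(
  moves=[0,0,0,0,0,0,0,0,0,0,0,0,0,0,0,0,0,0,0,0,0,0,0,0,0,0,0,0,0,0,0,0],
  claw=10,
  force=80,
)

```text
clock: 6.55
tool_pos: [0.5545, 0.0765, 0.0057]
ee_rot: [0.001, -0.272, 0.962, -0.0]
contact_force: [-0.3, 0.5, 6.1]
width: 0.0263
gripper_force: 81.3
```

Request:
servo_tool(
  moves=[0,0,-5,0,0,0,-15,0,0,0,-30,0,0,0,-30,0,0,0,-20,0,0,0,0,0],
)

```text
clock: 7.15
tool_pos: [0.5562, 0.0764, 0.1088]
ee_rot: [0.004, -0.272, 0.962, -0.001]
contact_force: [0.8, -0.2, -2.0]
width: 0.0266
gripper_force: 80.5
```

```bash
python3 - <<'E'
from h import *
go(.488,.391,.1,-.135+np.pi)
E
```

```text
twist 0.686  dx 109.9 dy 302.6 dz 8.8 | h0 -2.590 q6 -0.53 [0.5562 0.0764 0.1088] t 7.2 w 26.6 F 80.5 [ 0.8 -0.2 -2. ]
```

Request:
servo_tool(
  moves=[0,0,0,0.14,0,0,0,0.14,0,0,0,0.14,0,0,0,0.14,0,0,0,0.126,5.5,15,0,0,11,30,0,0,11,30,0,0,11,30,0,0,11,30,0,0,11,30,0,0,11,30,0,0],
)

```text
clock: 8.35
tool_pos: [0.507, 0.2811, 0.103]
ee_rot: [-0.001, 0.066, 0.998, -0.0]
contact_force: [0.6, -0.4, -2.7]
width: 0.0263
gripper_force: 80.3
```

Request:
servo_tool(
  moves=[11,30,0,0,11,30,0,0,11,30,0,0,5.5,17,0,0,0,0,0,0,0,0,0,0],
)

```text
clock: 8.95
tool_pos: [0.4844, 0.3901, 0.1035]
ee_rot: [-0.0, 0.067, 0.998, -0.001]
contact_force: [-0.0, 0.2, -3.0]
width: 0.0264
gripper_force: 80.3
```

```bash
python3 - <<'E'
from h import *
go(.488,.391,.01,-.135+np.pi)
im,cm=snap('wrist','w2')
hsv=cv2.cvtColor(im,cv2.COLOR_RGB2HSV)
E
```

```text
twist 0.002  dx -3.4 dy 1.4 dz 93.5 | h0 3.008 q6 0.70 [0.4844 0.3901 0.1035] t 8.9 w 26.4 F 80.3 [-0.   0.2 -3. ]
```

View pics/w2.png

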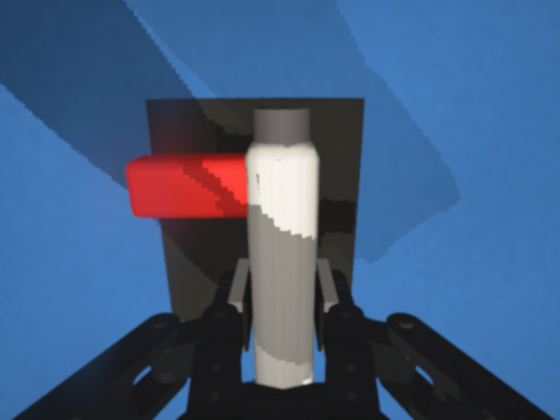

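Request:
servo_tool(
  moves=[-3.4,1.4,20,0,0,0,30,0,0,0,20,0,0,0,12,0,0,0,6,0,0,0,4,0,0,0,2,0,0,0,0,0],
)

```text
clock: 9.8
tool_pos: [0.4893, 0.3916, 0.0113]
ee_rot: [0.001, 0.067, 0.998, 0.0]
contact_force: [0.5, 0.4, -2.4]
width: 0.0265
gripper_force: 80.4
```

Request:
servo_tool(
  moves=[0,0,0,0,0,0,0,0,0,0,0,0,0,0,0,0],
  claw=60,
)

```text
clock: 10.2
tool_pos: [0.4891, 0.3917, 0.0111]
ee_rot: [0.001, 0.067, 0.998, 0.0]
contact_force: [-0.3, 0.7, -0.2]
width: 0.0599
gripper_force: 0.0
```

Request:
servo_tool(
  moves=[0,0,-20,0,0,0,-40,0,0,0,-40,0,0,0,-40,0,0,0,-40,0,0,0,-20,0],
)

```text
clock: 10.8
tool_pos: [0.49, 0.3923, 0.2158]
ee_rot: [0.003, 0.067, 0.998, 0.002]
contact_force: [0.5, 0.1, 0.3]
width: 0.06
gripper_force: 0.0
```

```bash
python3 - <<'E'
from h import *
go(.6,-.15,.2,.13+np.pi)
im,cm=snap('top','t2')
c=cv2.resize(im[150:320,60:280],None,fx=3,fy=3,interpolation=cv2.INTER_CUBIC);cv2.imwrite('pics/t2c.png',c[:,:,::-1])
E
```

```text
twist -0.265  dx -38.8 dy -552.0 dz 15.8 | h0 3.007 q6 0.70 [0.49   0.3923 0.2158] t 10.8 w 60.0 F 0.0 [0.5 0.1 0.3]
```

View pics/t2c.png

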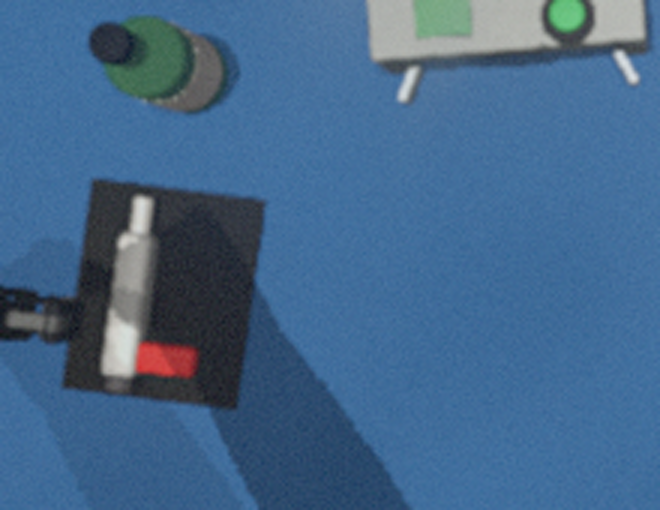

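Request:
servo_tool(
  moves=[0,0,-20,-0.14,0,0,-24,-0.125,0,-20,0,0,0,-40,0,0,0,-45,0,0,0,-45,0,0,0,-45,0,0,-1,-45,0,0,-1,-45,0,0,-1,-45,0,0,-1,-45,0,0,-1,-45,0,0],
  claw=40,
)

```text
clock: 12.05
tool_pos: [0.5479, -0.0262, 0.2539]
ee_rot: [-0.0, -0.065, 0.998, 0.0]
contact_force: [0.1, 0.3, -0.7]
width: 0.0398
gripper_force: 0.0
```

Request:
servo_tool(
  moves=[-1,-45,0,0,-1,-45,0,0,-1,-45,0,0,-1,-45,0,0,0,-24,0,0,0,0,0,0,0,0,0,0],
)

```text
clock: 12.75
tool_pos: [0.5782, -0.2263, 0.2535]
ee_rot: [-0.001, -0.064, 0.998, 0.001]
contact_force: [0.2, -0.0, -0.5]
width: 0.0402
gripper_force: 0.0
```

```bash
python3 - <<'E'
from h import *
go(.58,-.225,.26,.13+np.pi)
im,cm=snap('wrist','w3')
E
```

```text
twist -0.001  dx -2.0 dy 1.1 dz -6.5 | h0 -3.013 q6 -0.61 [ 0.5782 -0.2263  0.2535] t 12.8 w 40.2 F 0.0 [ 0.2 -0.  -0.5]
```

View pics/w3.png

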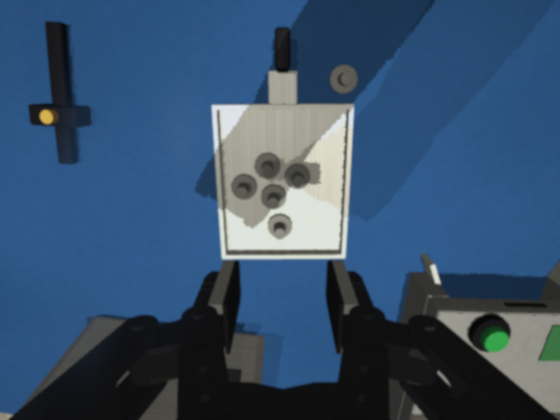

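```bash
python3 - <<'E'
from h import *
im=cv2.imread('pics/w3.png');cm=bot.camera_model('wrist')
T=ray(cm,[(213,105),(355,105),(346,259),(221,259)],.02)[:,:2]
d=T[2:].mean(0)-T[:2].mean(0);yaw=np.arctan2(d[1],d[0]);o=T.mean(0);print('tray',o.round(4),yaw,np.linalg.norm(d))
print('handle',ray(cm,[(282,35)],.065))
g=cv2.medianBlur(cv2.cvtColor(im,cv2.COLOR_BGR2GRAY),3)
c=cv2.HoughCircles(g[60:260,200:370],cv2.HOUGH_GRADIENT_ALT,1,14,param1=120,param2=.6,minRadius=9,maxRadius=17)
u=np.array([np.cos(yaw),np.sin(yaw)]);v=np.array([-u[1],u[0]])
for x,y,r in c[0]:
    x+=200;y+=60;P=ray(cm,[(x,y)],.012 if y>105 else .007)[0,:2]
    print((round(float(x)),round(float(y)),round(float(r))),P.round(4),'tray frame mm',(1e3*np.array([(P-o)@u,(P-o)@v])).round(1))
for p in [(267,165),(297,175),(244,186),(273,197),(280,226)]:
    P=ray(cm,[p],.012)[0,:2];print(p,P.round(4),(1e3*np.array([(P-o)@u,(P-o)@v])).round(1))
print(ray(cm,[(344,79)],.007))
cv2.imwrite('pics/w3c.png',cv2.resize(im[60:265,205:365],None,fx=3,fy=2.9,interpolation=cv2.INTER_CUBIC))
E
```

```text
tray [ 0.6006 -0.2213] 0.12684362044666442 0.1802343643274855
handle [[ 0.45060055 -0.24268581  0.065     ]]
(279, 226, 12) [ 0.6509 -0.2204] tray frame mm [50.1 -5.5]
(344, 79, 14) [ 0.4768 -0.1726] tray frame mm [-116.6   63.9]
(267, 165, 13) [ 0.5792 -0.2432] tray frame mm [-24. -19.]
(244, 186, 13) [ 0.6069 -0.2666] tray frame mm [  0.6 -45.7]
(297, 176, 13) [ 0.5874 -0.2078] tray frame mm [-11.3  15.1]
(272, 195, 13) [ 0.6135 -0.2334] tray frame mm [ 11.4 -13.6]
(253, 119, 14) [ 0.5306 -0.2641] tray frame mm [-74.8 -33.6]
(267, 165) [ 0.5792 -0.2432] [-24. -19.]
(297, 175) [ 0.5863 -0.208 ] [-12.5  15.1]
(244, 186) [ 0.6069 -0.2666] [  0.6 -45.7]
(273, 197) [ 0.6158 -0.2319] [ 13.8 -12.4]
(280, 226) [ 0.6508 -0.2193] [50.1 -4.3]
[[ 0.47680537 -0.17264129  0.007     ]]
```

View pics/w3c.png

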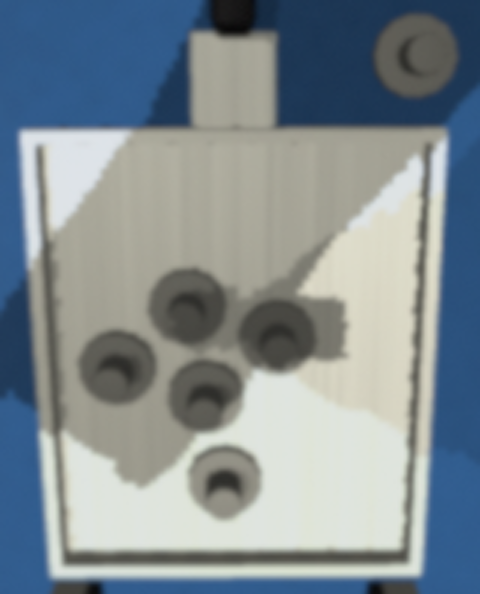

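```bash
cat >> h.py <<'E'
def tw(x,y,o=(.6006,-.2213),yaw=.129):
    c,s=np.cos(yaw),np.sin(yaw); return o[0]+(c*x-s*y)/1e3,o[1]+(s*x+c*y)/1e3
E
python3 - <<'E'
from h import *
print(tw(-24,-19),tw(-52,-38))
go(.5785,-.2437,.014,2.396)
E
```

```text
(np.float64(0.5792436230360918), np.float64(-0.2432295499948232)) (np.float64(0.553920481943964), np.float64(-0.26567367005394316))
twist 0.876  dx -12.5 dy -13.3 dz 239.9 | h0 -3.011 q6 -0.61 [ 0.5783 -0.2255  0.2539] t 12.8 w 39.7 F 0.0 [-0.2 -0.1 -0.3]
```

Twist, go over A, descend halfway, then check and finish.

Request:
servo_tool(
  moves=[0,0,20,0.14,0,0,30,0.14,0,0,30,0.14,0,0,30,0.14,0,0,30,0.14,0,0,20,0.14,0,0,10,0.036,-6,-6,0,0,-6.5,-7.3,0,0,0,0,0,0,0,0,0,0],
  claw=24,
)

```text
clock: 13.9
tool_pos: [0.5795, -0.2452, 0.0859]
ee_rot: [0.001, 0.364, 0.931, -0.0]
contact_force: [0.0, 0.4, 0.1]
width: 0.024
gripper_force: 0.0
```

```bash
python3 - <<'E'
from h import *
go(.5785,-.2437,.014,2.396)
im,cm=snap('wrist','w4')
E
```

```text
twist -0.000  dx 1.8 dy 0.4 dz 71.9 | h0 2.396 q6 0.24 [ 0.5795 -0.2452  0.0859] t 13.9 w 24.0 F 0.0 [0.  0.4 0.1]
```

View pics/w4.png

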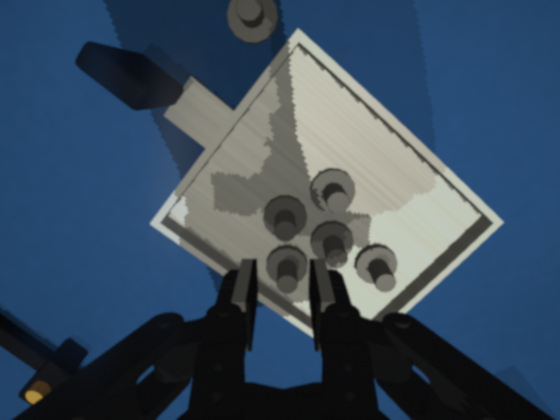

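```bash
python3 - <<'E'
from h import *
cm=bot.camera_model('wrist')
s=bot.read_state();p=s['tool_pos']
print(proj(cm,[[p[0],p[1],z] for z in(.012,.035,.086)]))
n='A B C D E L'.split()
for k,q in zip(n,[(285,216),(332,190),(287,267),(331,242),(376,264),(252,18)]): print(k,ray(cm,[q],.012 if k!='L' else .007)[0,:2].round(4))
for k,q in zip(n,[(287,227),(337,201),(289,284),(335,257),(385,283)]): print(k,ray(cm,[q],.035)[0,:2].round(4))
E
```

```text
[[282.76409419 219.30555404]
 [282.81547362 232.95260725]
 [282.97874511 276.28737487]]
A [ 0.5787 -0.2423]
B [ 0.5862 -0.2077]
C [ 0.6077 -0.2672]
D [ 0.614  -0.2321]
E [ 0.6487 -0.2198]
L [ 0.4775 -0.1749]
A [ 0.5782 -0.2405]
B [ 0.5861 -0.2079]
C [ 0.6081 -0.2662]
D [ 0.6134 -0.2323]
E [ 0.6497 -0.2207]
```

Request:
servo_tool(
  moves=[2.8,0.5,20,0,0,0,20,0,0,0,15,0,0,0,10,0,0,0,6,0,0,0,0,0],
)

```text
clock: 14.55
tool_pos: [0.5771, -0.2422, 0.0132]
ee_rot: [-0.0, 0.364, 0.931, 0.0]
contact_force: [-0.5, -0.6, 0.7]
width: 0.0238
gripper_force: 0.0
```

Request:
servo_tool(
  moves=[0,0,0,0,0,0,0,0,0,0,0,0,0,0,0,0,0,0,0,0],
  claw=5,
  force=30,
)

```text
clock: 15.05
tool_pos: [0.5775, -0.2425, 0.0141]
ee_rot: [0.001, 0.364, 0.931, -0.0]
contact_force: [0.4, -0.3, 1.9]
width: 0.0128
gripper_force: 29.6
```

Request:
servo_tool(
  moves=[0,0,-5,0,0,0,-15,0,0,0,-20,0,0,0,-10,0,0,0,0,0],
)

```text
clock: 15.55
tool_pos: [0.5788, -0.2432, 0.0666]
ee_rot: [0.003, 0.364, 0.931, -0.0]
contact_force: [-0.1, -0.1, 0.7]
width: 0.0128
gripper_force: 29.4
```

```bash
python3 - <<'E'
from h import *
x,y=tw(-52,-38);go(x,y,.018,2.396)
E
```

```text
twist -0.000  dx 3.1 dy -33.4 dz 48.6 | h0 2.396 q6 0.24 [ 0.5788 -0.2432  0.0666] t 15.6 w 12.8 F 29.4 [-0.1 -0.1  0.7]
```

Request:
servo_tool(
  moves=[1,-11,0,0,1,-11,0,0,1,-11.4,0,0,0,0,20,0,0,0,15,0,0,0,10,0,0,0,5,0,0,0,1.5,0,0,0,0,0],
)

```text
clock: 16.45
tool_pos: [0.5516, -0.2648, 0.014]
ee_rot: [-0.0, 0.364, 0.931, -0.0]
contact_force: [-3.8, 1.2, 10.5]
width: 0.0129
gripper_force: 30.5
```

Request:
servo_tool(
  moves=[0,0,0,0,0,0,0,0,0,0,0,0],
  claw=24,
)

```text
clock: 16.75
tool_pos: [0.5523, -0.2648, 0.012]
ee_rot: [0.0, 0.364, 0.931, -0.0]
contact_force: [-0.2, 0.6, 2.6]
width: 0.0244
gripper_force: 1.8
```

Request:
servo_tool(
  moves=[0,0,-15,0,0,0,-30,0,0,0,-30,0,0,0,0,0],
)

```text
clock: 17.15
tool_pos: [0.5554, -0.2666, 0.0931]
ee_rot: [0.005, 0.364, 0.931, -0.001]
contact_force: [1.1, -0.8, 0.8]
width: 0.0239
gripper_force: 0.0
```

```bash
python3 - <<'E'
from h import *
go(.6137,-.2325,.014,1.384)
E
```

```text
twist 1.012  dx 44.3 dy 51.0 dz 79.1 | h0 2.396 q6 0.19 [ 0.5554 -0.2666  0.0931] t 17.1 w 23.9 F 0.0 [ 1.1 -0.8  0.8]
```

Request:
servo_tool(
  moves=[0,0,0,0.14,0,0,0,0.14,0,0,0,0.14,0,0,0,0.14,0,0,0,0.14,0,0,0,0.14,0,0,0,0.14,0,0,0,0.032,22,25,0,0,22.3,26,0,0,0,0,0,0,0,0,0,0],
)

```text
clock: 18.35
tool_pos: [0.6103, -0.23, 0.0861]
ee_rot: [-0.001, 0.77, 0.639, -0.001]
contact_force: [-1.1, 0.4, -0.1]
width: 0.024
gripper_force: 0.0
```

```bash
python3 - <<'E'
from h import *
im,cm=snap('wrist','w5')
go(.6137,-.2325,.0145,1.384)
g=cv2.medianBlur(cv2.cvtColor(im,cv2.COLOR_RGB2GRAY),3)
c=cv2.HoughCircles(g[60:330],cv2.HOUGH_GRADIENT_ALT,1,20,param1=120,param2=.6,minRadius=15,maxRadius=26)
for x,y,r in c[0]: print(x,y+60,r,ray(cm,[(x,y+60)],.012)[0,:2].round(4))
E
```

```text
twist 0.000  dx -1.2 dy 4.1 dz 71.8 | h0 1.384 q6 1.29 [ 0.6099 -0.2305  0.0863] t 18.4 w 23.9 F 0.0 [ 1.1 -0.5  0. ]
341.0 194.0 22.258121 [ 0.6509 -0.2196]
293.0 218.0 21.216356 [ 0.6172 -0.2302]
290.0 269.0 21.086203 [ 0.6083 -0.2676]
214.0 280.0 21.01409 [ 0.5533 -0.2665]
245.0 196.0 22.272326 [ 0.5891 -0.2093]
75.0 176.0 19.99503 [ 0.4819 -0.175 ]
131.0 250.0 21.629608 [ 0.5017 -0.2329]
201.0 181.0 22.420183 [ 0.5633 -0.1941]
```

Request:
servo_tool(
  moves=[-0.5,5,20,0,0,0,20,0,0,0,15,0,0,0,10,0,0,0,6,0,0,0,0,0],
)

```text
clock: 19.0
tool_pos: [0.6144, -0.232, 0.0149]
ee_rot: [-0.001, 0.77, 0.638, -0.0]
contact_force: [-0.1, -0.4, -0.6]
width: 0.0241
gripper_force: 0.0
```

Request:
servo_tool(
  moves=[0,0,0,0,0,0,0,0,0,0,0,0,0,0,0,0,0,0,0,0],
  claw=5,
)

```text
clock: 19.5
tool_pos: [0.6156, -0.2322, 0.0164]
ee_rot: [0.0, 0.77, 0.638, 0.0]
contact_force: [-0.5, -0.0, 1.8]
width: 0.0127
gripper_force: 29.8
```

Request:
servo_tool(
  moves=[0,0,-5,0,0,0,-15,0,0,0,-20,0,0,0,-10,0,0,0,0,0],
)

```text
clock: 20.0
tool_pos: [0.6173, -0.2331, 0.0695]
ee_rot: [0.003, 0.77, 0.638, 0.001]
contact_force: [-0.0, -0.3, -0.2]
width: 0.0124
gripper_force: 29.7
```

```bash
python3 - <<'E'
from h import *
x,y=tw(32,44);print(x,y);go(x,y,.0155,1.384)
E
```

```text
0.626673842318493 -0.17354903407521097
twist -0.000  dx 60.2 dy -1.9 dz 54.0 | h0 1.384 q6 1.30 [ 0.6173 -0.2331  0.0695] t 20.0 w 12.4 F 29.7 [-0.  -0.3 -0.2]
```

Request:
servo_tool(
  moves=[20,-1,0,0,20,-1,0,0,20,0,0,0,0,0,20,0,0,0,15,0,0,0,10,0,0,0,5,0,0,0,2,0,0,0,0,0],
)

```text
clock: 20.9
tool_pos: [0.6244, -0.1724, 0.0153]
ee_rot: [-0.0, 0.77, 0.638, 0.0]
contact_force: [-1.7, 2.2, 5.9]
width: 0.0125
gripper_force: 31.5
```

Request:
servo_tool(
  moves=[0,0,0,0,0,0,0,0,0,0,0,0],
  claw=24,
)

```text
clock: 21.2
tool_pos: [0.6242, -0.1729, 0.0132]
ee_rot: [-0.0, 0.77, 0.638, -0.0]
contact_force: [0.4, -0.2, 0.9]
width: 0.024
gripper_force: 0.0
```

Request:
servo_tool(
  moves=[0,0,-15,0,0,0,-30,0,0,0,-30,0,0,0,0,-0.14,0,0,0,-0.14,0,0,0,-0.04],
)

```text
clock: 21.8
tool_pos: [0.6251, -0.173, 0.0907]
ee_rot: [0.001, 0.657, 0.754, 0.0]
contact_force: [0.2, -0.8, -0.1]
width: 0.0241
gripper_force: 0.0
```

```bash
python3 - <<'E'
from h import *
go(.4775,-.1738,.1,1.7)
E
```

```text
twist 0.007  dx 18.3 dy -146.5 dz -9.3 | h0 1.707 q6 1.06 [ 0.6251 -0.173   0.0907] t 21.8 w 24.1 F 0.0 [ 0.2 -0.8 -0.1]
```

Request:
servo_tool(
  moves=[3,-22,0,0,5,-40,0,0,5,-40,0,0,5,-44,0,0,0,0,0,0,0,0,0,0],
)

```text
clock: 22.4
tool_pos: [0.4768, -0.1743, 0.0895]
ee_rot: [0.001, 0.659, 0.752, 0.0]
contact_force: [1.3, 0.3, -1.2]
width: 0.0239
gripper_force: 0.0
```

```bash
python3 - <<'E'
from h import *
im,cm=snap('wrist','w6')
g=cv2.medianBlur(cv2.cvtColor(im,cv2.COLOR_RGB2GRAY),3)
c=cv2.HoughCircles(g[60:330],cv2.HOUGH_GRADIENT_ALT,1,20,param1=120,param2=.5,minRadius=15,maxRadius=26)
for x,y,r in c[0]: print(x,y+60,r,ray(cm,[(x,y+60)],.012)[0,:2].round(4),ray(cm,[(x,y+60)],.007)[0,:2].round(4))
go(.4775,-.1738,.010,1.7)
E
```

```text
487.0 238.0 19.954203 [ 0.6224 -0.171 ] [ 0.626  -0.1728]
425.0 278.0 19.666973 [ 0.5862 -0.2077] [ 0.589  -0.2104]
284.0 214.0 20.947338 [ 0.4774 -0.1717] [ 0.4776 -0.1735]
497.0 302.0 19.716162 [ 0.6484 -0.2217] [ 0.6526 -0.2246]
288.0 296.0 19.777771 [ 0.4888 -0.2351] [ 0.4893 -0.2384]
213.0 177.0 20.972422 [ 0.428  -0.1522] [ 0.4271 -0.1536]
twist 0.003  dx 1.1 dy -0.7 dz 80.1 | h0 1.703 q6 0.96 [ 0.4783 -0.1748  0.0901] t 22.4 w 24.3 F 0.0 [ 0.9 -0.8 -0.4]
```

View pics/w6.png

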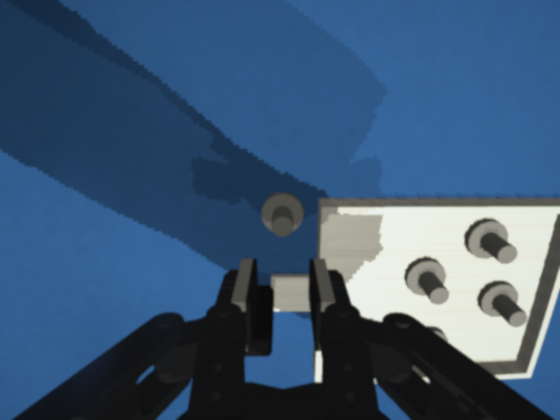

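Request:
servo_tool(
  moves=[0,0,0,-0.14,0,0,0,-0.14,0,0,0,-0.14,0,0,0,-0.14,0,0,0,-0.14,0,0,0,-0.14,0,0,0,-0.14,0,0,0,-0.14,0,0,0,-0.14,0,0,0,-0.14,0,0,0,-0.14,0,0,0,-0.03],
  claw=30,
)

```text
clock: 23.65
tool_pos: [0.4797, -0.1749, 0.0901]
ee_rot: [0.001, -0.067, 0.998, -0.001]
contact_force: [0.8, 0.3, 0.2]
width: 0.0297
gripper_force: 0.0
```

```bash
python3 - <<'E'
from h import *
go(.4775,-.1735,.0095,3.27)
E
```

```text
twist 0.006  dx 2.0 dy 1.7 dz 80.6 | h0 -3.007 q6 -0.62 [ 0.4797 -0.1749  0.0901] t 23.6 w 29.7 F 0.0 [0.8 0.3 0.2]
```

Request:
servo_tool(
  moves=[2,1.7,20,0,0,0,25,0,0,0,17,0,0,0,12,0,0,0,6,0,0,0,0,0],
)

```text
clock: 24.25
tool_pos: [0.4752, -0.1727, 0.0084]
ee_rot: [-0.0, -0.066, 0.998, 0.0]
contact_force: [-0.1, -0.0, 0.3]
width: 0.0301
gripper_force: 0.0
```

Request:
servo_tool(
  moves=[0,0,0,0,0,0,0,0,0,0,0,0,0,0,0,0,0,0,0,0],
  claw=5,
)

```text
clock: 24.75
tool_pos: [0.4761, -0.1733, 0.0099]
ee_rot: [0.001, -0.066, 0.998, -0.001]
contact_force: [0.6, 0.2, 4.3]
width: 0.0128
gripper_force: 29.7
```

Request:
servo_tool(
  moves=[0,0,-5,0,0,0,-15,0,0,0,-20,0,0,0,-20,0,0,0,-10,0,0,0,0,0],
)

```text
clock: 25.35
tool_pos: [0.4763, -0.1735, 0.0806]
ee_rot: [0.001, -0.066, 0.998, -0.001]
contact_force: [0.1, -0.6, 0.2]
width: 0.013
gripper_force: 29.5
```

```bash
python3 - <<'E'
from h import *
im,cm=snap('top','t7')
x,y=tw(-62,36);print(x,y);go(x,y,.017,3.27)
E
```

```text
0.5344840254339261 -0.19357495884262255
twist 0.004  dx -55.8 dy -27.9 dz 62.2 | h0 -3.009 q6 -0.61 [ 0.4755 -0.173   0.0792] t 25.4 w 12.7 F 29.5 [ 0.1  0.9 -1.8]
```

Request:
servo_tool(
  moves=[-19,-9,0,0,-19,-9,0,0,-18,-10,0,0,0,0,20,0,0,0,20,0,0,0,13,0,0,0,6,0,0,0,4,0,0,0,0,0],
)

```text
clock: 26.3
tool_pos: [0.5342, -0.1931, 0.0159]
ee_rot: [-0.0, -0.066, 0.998, 0.0]
contact_force: [-0.8, -0.4, -0.6]
width: 0.0126
gripper_force: 29.6
```

Request:
servo_tool(
  moves=[0,0,0,0,0,0,0,0,0,0,0,0],
  claw=24,
)

```text
clock: 26.6
tool_pos: [0.5349, -0.1935, 0.0165]
ee_rot: [0.001, -0.066, 0.998, -0.0]
contact_force: [-0.7, -0.2, 0.3]
width: 0.0239
gripper_force: 0.0
```

Request:
servo_tool(
  moves=[0,0,-15,0,0,0,-30,0,0,0,-40,0,0,0,-40,0,0,0,-40,0,10,0,0,0,30,0,0,0,0,0,0,0],
)

```text
clock: 27.4
tool_pos: [0.492, -0.1984, 0.1814]
ee_rot: [-0.001, -0.065, 0.998, 0.0]
contact_force: [-0.0, 0.0, 0.2]
width: 0.0242
gripper_force: 0.0
```

```bash
python3 - <<'E'
from h import *
im,cm=snap('wrist','w8'); snap('top','t8')
go(.46,-.24,.1,3.27)
g=cv2.medianBlur(cv2.cvtColor(im,cv2.COLOR_RGB2GRAY),3)
c=cv2.HoughCircles(g[60:330],cv2.HOUGH_GRADIENT_ALT,1,20,param1=120,param2=.5,minRadius=9,maxRadius=22)
for x,y,r in c[0]: print(x,y+60,r,ray(cm,[(x,y+60)],.012)[0,:2].round(4))
E
```

```text
twist 0.003  dx 39.5 dy -36.7 dz 81.3 | h0 -3.010 q6 -0.64 [ 0.4945 -0.1985  0.1813] t 27.5 w 24.1 F 0.0 [ 0.5  0.9 -0.1]
202.0 281.0 15.337649 [ 0.6063 -0.2678]
291.0 304.0 14.903441 [ 0.6218 -0.1728]
207.0 233.0 15.120716 [ 0.5517 -0.2656]
239.0 180.0 17.728903 [ 0.4944 -0.2392]
282.0 224.0 14.981276 [ 0.5328 -0.1939]
261.0 270.0 12.974974 [ 0.5854 -0.2087]
238.0 135.0 14.937469 [ 0.4533 -0.2438]
251.0 236.0 15.926367 [ 0.5493 -0.2225]
```

View pics/w8.png

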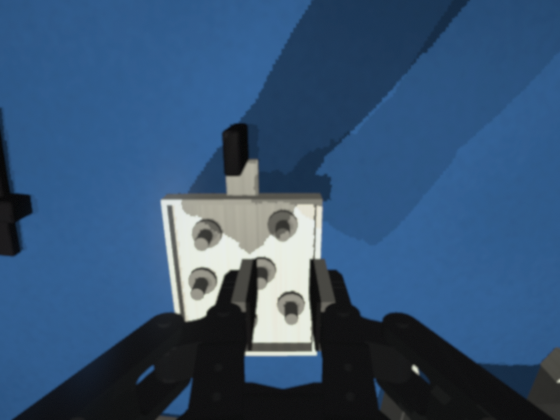

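Request:
servo_tool(
  moves=[19,-18,0,0,18.7,-18.3,0,0,0,0,30,0,0,0,40,0,0,0,35,0,0,0,25,0,0,0,15,0,0,0,5,0,0,0,0,0],
  claw=60,
)

```text
clock: 28.4
tool_pos: [0.4621, -0.2391, 0.0301]
ee_rot: [-0.0, -0.066, 0.998, 0.0]
contact_force: [-0.5, 0.5, -0.2]
width: 0.06
gripper_force: 0.0
```

Request:
servo_tool(
  moves=[0,0,0,0,0,0,0,0,0,0,0,0,0,0,0,0,0,0,0,0],
  claw=30,
)

```text
clock: 28.9
tool_pos: [0.4624, -0.2396, 0.0313]
ee_rot: [0.0, -0.066, 0.998, -0.0]
contact_force: [-0.3, 0.2, 0.0]
width: 0.0297
gripper_force: 0.0
```

Request:
servo_tool(
  moves=[0,0,0,0,0,0,0,0,0,0,0,0,0,0,0,0,0,0,0,0],
  claw=8,
  force=70,
)

```text
clock: 29.4
tool_pos: [0.4623, -0.2398, 0.0312]
ee_rot: [0.0, -0.066, 0.998, -0.0]
contact_force: [-0.0, -0.7, 2.3]
width: 0.013
gripper_force: 68.5
```

```bash
python3 - <<'E'
from h import *
im,cm=snap('top','t9')
g=cv2.cvtColor(im,cv2.COLOR_RGB2HSV)
m=((g[...,1]<70)&(g[...,2]>140)).astype(np.uint8);m[:,:300]=0;m[:150]=0;m[:,400:]=0;m[300:]=0
m=cv2.morphologyEx(m,cv2.MORPH_OPEN,np.ones((19,19)))
k=max(cv2.findContours(m,0,1)[0],key=cv2.contourArea);r=cv2.minAreaRect(k);B=ray(cm,cv2.boxPoints(r),.015);print(r,B[:,:2].round(3).tolist(),B.mean(0))
go(*tw(-140,0),.032,3.27)
# dryer mouth-front pose target, yaw .058
d=.058;o=np.array([.6842,.0640]);u=np.array([np.cos(d),np.sin(d)])
for s in(-.15,.092): h=o+u*(s-.14);print('handle at',s,h);go(h[0],h[1],.032,d+np.pi)
E
```

```text
((344.0, 204.0), (74.0, 60.0), 90.0) [[0.695, -0.14], [0.693, -0.291], [0.507, -0.289], [0.508, -0.139]] [ 0.60075397 -0.21490338  0.015     ]
twist 0.004  dx 0.5 dy 0.6 dz -0.8 | h0 -3.010 q6 -0.74 [ 0.4623 -0.2399  0.0312] t 29.4 w 12.9 F 68.5 [-0.7 -1.2  2.9]
handle at -0.15 [0.39468764 0.04718943]
twist 0.074  dx 50.9 dy 290.5 dz -0.8 | h0 -3.010 q6 -0.74 [ 0.4623 -0.2399  0.0312] t 29.4 w 12.9 F 68.5 [-0.7 -1.2  2.9]
handle at 0.092 [0.63628071 0.06121756]
twist 0.074  dx -191.1 dy 290.5 dz -0.8 | h0 -3.010 q6 -0.74 [ 0.4623 -0.2399  0.0312] t 29.4 w 12.9 F 68.5 [-0.7 -1.2  2.9]
```

Request:
servo_tool(
  moves=[3,0,0,0,7,0,0,0,10,0,0,0,12,0,0,0,10,0,0,0,7,0,0,0,3,0,0,0,0,0,0,0.015,0,0,0,0.025,0,0,0,0.025,0,0,0,0.01,0,0,0,0],
)

```text
clock: 30.65
tool_pos: [0.4102, -0.2456, 0.0311]
ee_rot: [-0.0, -0.029, 1.0, 0.001]
contact_force: [0.0, 2.8, 5.4]
width: 0.0131
gripper_force: 69.2
```

```bash
python3 - <<'E'
from h import *
go(.3947,.0472,.031,.058+np.pi)
E
```

```text
twist -0.000  dx -1.5 dy 293.2 dz 0.1 | h0 -3.084 q6 -0.74 [ 0.4102 -0.2456  0.0311] t 30.6 w 13.1 F 69.2 [0.  2.8 5.4]
```

Request:
servo_tool(
  moves=[0,4,0,0,0,8,0,0,0,12,0,0,0,15,0,0,0,15,0,0,0,15,0,0,0,15,0,0,0,15,0,0,0,15,0,0,0,15,0,0,0,15,0,0,0,15,0,0],
)

```text
clock: 31.85
tool_pos: [0.4012, -0.0864, 0.0311]
ee_rot: [0.0, -0.029, 1.0, -0.001]
contact_force: [0.4, -4.6, 6.0]
width: 0.0128
gripper_force: 69.1
```

Request:
servo_tool(
  moves=[0,15,0,0,0,15,0,0,0,15,0,0,0,15,0,0,0,15,0,0,0,15,0,0,0,14,0,0,0,12,0,0,0,9,0,0,0,6,0,0,0,3,0,0,0,0,0,0],
)

```text
clock: 33.05
tool_pos: [0.3929, 0.0473, 0.0311]
ee_rot: [-0.0, -0.029, 1.0, -0.0]
contact_force: [-0.0, -2.6, 7.1]
width: 0.013
gripper_force: 69.4
```

```bash
python3 - <<'E'
from h import *
im,cm=snap('top','t10'); go(.3947,.0472,.031,.058+np.pi)
c=cv2.resize(im[130:320,150:350],None,fx=3.1,fy=3.1,interpolation=cv2.INTER_CUBIC);cv2.imwrite('pics/t10c.png',c[:,:,::-1])
E
```

```text
twist 0.001  dx -1.8 dy -0.2 dz 0.1 | h0 -3.083 q6 -0.11 [0.3929 0.0473 0.0311] t 33.1 w 12.9 F 69.4 [ 0.6 -1.9  7. ]
```

View pics/t10c.png

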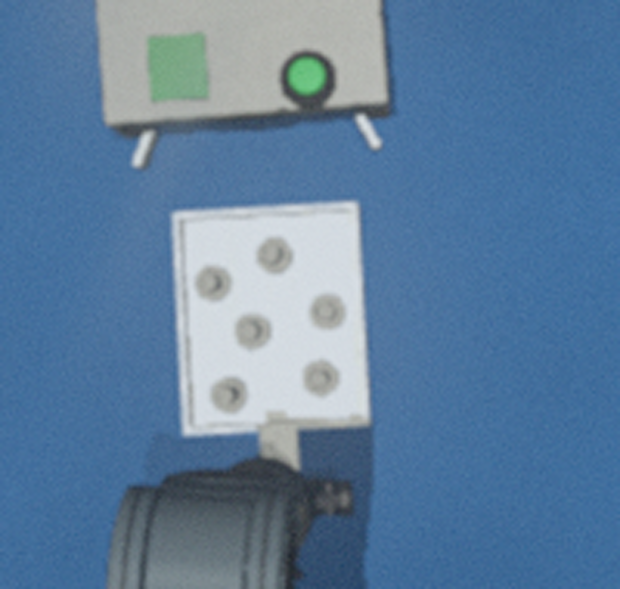

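```bash
python3 - <<'E'
from h import *
cm=bot.camera_model('top'); f=lambda L,z:ray(cm,np.array(L)/3.1+[150,130],z)[:,:2]
T=f([(172,212),(358,202),(370,425),(183,435)],.02);d=T[:2].mean(0)-T[2:].mean(0);e=T[0]-T[1];ty=np.arctan2(d[1],d[0]);print('tray',T.mean(0),ty,np.arctan2(-e[0],e[1]))
D=f([(107,125),(389,105)],.088);e=D[0]-D[1];dy=np.arctan2(-e[0],e[1]);o=D.mean(0);print('deck',o,dy)
G=f([(138,165),(377,147)],.03);e=G[0]-G[1];print('tips',G.mean(0),np.arctan2(-e[0],e[1]),np.linalg.norm(e))
G2=f([(150,132),(360,117)],.03);e=G2[0]-G2[1];print('roots',G2.mean(0),np.arctan2(-e[0],e[1]),np.linalg.norm(e))
r=T.mean(0)-o
for a in(.05,.058,.07):
  print(a,'tray in dryer frame',r@[np.cos(a),np.sin(a)],r@[-np.sin(a),np.cos(a)])
print('btn',f([(307,75)],.094))
E
```

```text
tray [0.52933499 0.05327661] 0.05178011922950791 0.04902772081314537
deck [0.68504287 0.06452701] 0.06527256529191855
tips [0.66015201 0.06307818] 0.07002506593129118 0.19384538002266674
roots [0.68572494 0.06507706] 0.06583816497777042 0.1704189289814604
0.05 tray in dryer frame -0.15607556542508405 -0.0034541851245203413
0.058 tray in dryer frame -0.15609820421986725 -0.002205483386190828
0.07 tray in dryer frame -0.15611343044949128 -0.0003321910986132748
btn [[0.71476108 0.01843611]]
```

Request:
servo_tool(
  moves=[0,1.5,0,-0.008,-4,0,0,0,-8,0,0,0,-12,0,0,0,-14,0,0,0,-14,0,0,0,-14,0,0,0,-12,0,0,0,-10,0,0,0,-8,0,0,0,-4,0,0,0,0,0,0,0],
)

```text
clock: 34.3
tool_pos: [0.4908, 0.0561, 0.0311]
ee_rot: [-0.002, -0.034, 0.999, 0.001]
contact_force: [-4.3, 0.0, 9.7]
width: 0.0133
gripper_force: 70.0
```

Request:
servo_tool(
  moves=[-4,0,0,0,-8,0,0,0,-10,0,0,0,-10,0,0,0,-10,0,0,0,-10,0,0,0,-10,0,0,0,-10,0,0,0,-8,0,0,0,-6,0,0,0,-4,0,0,0,0,0,0,0],
)

```text
clock: 35.5
tool_pos: [0.5806, 0.0622, 0.0312]
ee_rot: [-0.002, -0.034, 0.999, 0.001]
contact_force: [-4.8, -0.4, 9.4]
width: 0.0132
gripper_force: 69.8
```

```bash
python3 - <<'E'
from h import *
im,cm=snap('top','t11'); go(.3929+.248*np.cos(.064),.0473+.248*np.sin(.064)+.0015,.031,.066+np.pi)
c=cv2.resize(im[130:290,150:350],None,fx=4,fy=3.7,interpolation=cv2.INTER_CUBIC);cv2.imwrite('pics/t11c.png',c[:,:,::-1])
snap('wrist','w11')
E
```

```text
twist 0.002  dx -59.8 dy -1.5 dz 0.2 | h0 -3.074 q6 -0.08 [0.5806 0.0622 0.0312] t 35.5 w 13.4 F 69.8 [-4.4  0.3  8.5]
```

View pics/t11c.png

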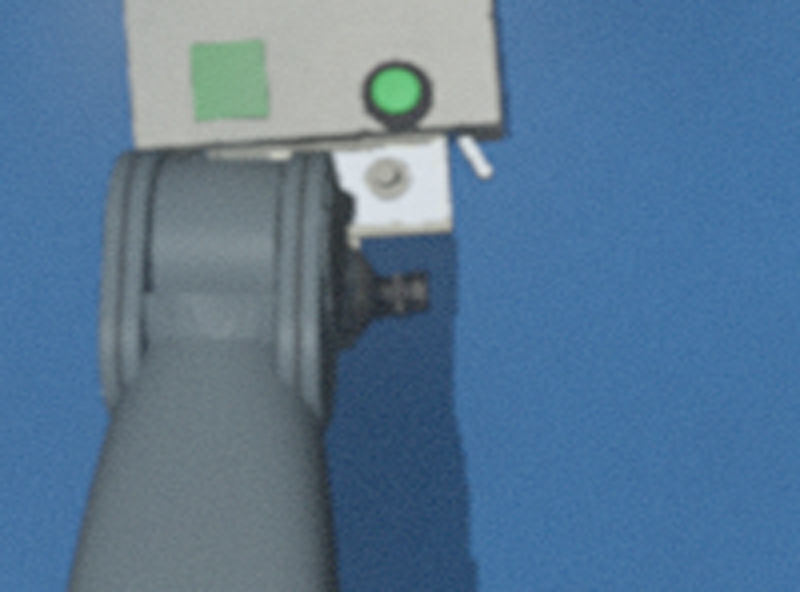

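Request:
servo_tool(
  moves=[-4,-0.5,0,0,-7,-0.5,0,0,-8,0,0,0,-8,0,0,0,-8,0,0,0,-7,0,0,0,-5,0,0,0,-3,0,0,0,-2,0,0,0,0,0,0,0],
)

```text
clock: 36.6
tool_pos: [0.6321, 0.0647, 0.0312]
ee_rot: [-0.003, -0.034, 0.999, 0.001]
contact_force: [-4.7, -0.5, 9.4]
width: 0.013
gripper_force: 69.6
```

Request:
servo_tool(
  moves=[-1,0,0,0,-1,0,0,0,-1,0,0,0,0,0,0,0,0,0,0,0],
)

```text
clock: 37.1
tool_pos: [0.6347, 0.0649, 0.0312]
ee_rot: [-0.003, -0.034, 0.999, 0.001]
contact_force: [-6.4, 0.5, 8.8]
width: 0.0133
gripper_force: 69.7
```

Request:
servo_tool(
  moves=[-1,0,0,0,-1,0,0,0,-1,0,0,0,0,0,0,0,0,0,0,0],
)

```text
clock: 37.6
tool_pos: [0.6377, 0.0651, 0.0312]
ee_rot: [-0.003, -0.034, 0.999, 0.001]
contact_force: [-6.3, -0.2, 8.8]
width: 0.0133
gripper_force: 69.7
```

Request:
servo_tool(
  moves=[-1,0,0,0,-1,0,0,0,0,0,0,0,0,0,0,0],
)

```text
clock: 38.0
tool_pos: [0.6397, 0.0653, 0.0312]
ee_rot: [-0.003, -0.034, 0.999, 0.001]
contact_force: [-4.6, -0.0, 9.7]
width: 0.013
gripper_force: 69.7
```

Request:
servo_tool(
  moves=[-1,0,0,0,-1,0,0,0,0,0,0,0,0,0,0,0],
)

```text
clock: 38.4
tool_pos: [0.6417, 0.0654, 0.0312]
ee_rot: [-0.003, -0.034, 0.999, 0.001]
contact_force: [-4.8, -0.7, 9.8]
width: 0.0132
gripper_force: 69.7
```

```bash
python3 - <<'E'
from h import *
im,cm=snap('wrist','w12'); s=bot.read_state();print(s['tool_pos'],s['contact_force'])
E
```

```text
[0.64168906 0.0653846  0.03117106] [-5.02347757 -0.21656697  9.99593952]
```

View pics/w12.png

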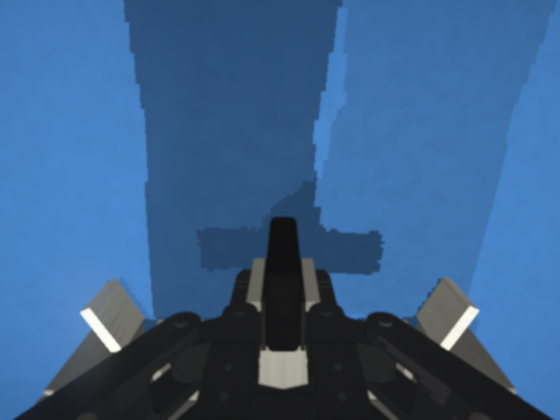

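Request:
servo_tool(
  moves=[-1,0,0,0,0,0,0,0,0,0,0,0],
)

```text
clock: 38.75
tool_pos: [0.6427, 0.0655, 0.0312]
ee_rot: [-0.003, -0.034, 0.999, 0.001]
contact_force: [-5.8, -1.3, 9.4]
width: 0.0131
gripper_force: 69.7
```

Request:
servo_tool(
  moves=[-1,0,0,0,0,0,0,0,0,0,0,0],
)

```text
clock: 39.05
tool_pos: [0.6428, 0.0655, 0.0312]
ee_rot: [-0.004, -0.034, 0.999, 0.001]
contact_force: [-8.2, -1.6, 9.9]
width: 0.0128
gripper_force: 69.9
```

Request:
servo_tool(
  moves=[-1,0,0,0,0,0,0,0,0,0,0,0],
)

```text
clock: 39.35
tool_pos: [0.6427, 0.0655, 0.0312]
ee_rot: [-0.005, -0.034, 0.999, 0.001]
contact_force: [-10.6, -1.1, 12.2]
width: 0.013
gripper_force: 70.2
```

Request:
servo_tool(
  moves=[-1,0,0,0,0,0,0,0,0,0,0,0],
)

```text
clock: 39.65
tool_pos: [0.6427, 0.0654, 0.0312]
ee_rot: [-0.006, -0.034, 0.999, 0.0]
contact_force: [-13.2, -2.4, 13.5]
width: 0.0129
gripper_force: 70.4
```

Request:
servo_tool(
  moves=[1.5,0,0,0,1.5,0,0,0,0.8,0,0,0,0,0,0,0,0,0,0,0],
)

```text
clock: 40.15
tool_pos: [0.6428, 0.0654, 0.0312]
ee_rot: [-0.002, -0.034, 0.999, 0.001]
contact_force: [-2.2, 0.0, 7.5]
width: 0.013
gripper_force: 69.4
```

Request:
servo_tool(
  moves=[0.8,0,0,0,0.5,0,0,0,0,0,0,0],
)

```text
clock: 40.45
tool_pos: [0.6427, 0.0654, 0.0311]
ee_rot: [-0.001, -0.034, 0.999, 0.001]
contact_force: [0.7, 1.5, 5.8]
width: 0.0133
gripper_force: 69.2
```

Request:
servo_tool(
  moves=[0.5,0,0,0,0.3,0,0,0,0,0,0,0],
)

```text
clock: 40.75
tool_pos: [0.6426, 0.0652, 0.031]
ee_rot: [-0.0, -0.034, 0.999, 0.001]
contact_force: [-1.0, 3.7, 5.3]
width: 0.0132
gripper_force: 69.2
```

Request:
servo_tool(
  moves=[0.6,0,0,0,0.4,0,0,0,0,0,0,0],
)

```text
clock: 41.05
tool_pos: [0.6422, 0.0643, 0.0309]
ee_rot: [0.0, -0.033, 0.999, 0.001]
contact_force: [0.4, 3.6, 5.5]
width: 0.0133
gripper_force: 69.1
```

Request:
servo_tool(
  moves=[0.5,0,0,0,0,0,0,0],
)

```text
clock: 41.25
tool_pos: [0.6419, 0.0636, 0.0309]
ee_rot: [0.0, -0.033, 0.999, 0.001]
contact_force: [2.7, 3.6, 5.1]
width: 0.0132
gripper_force: 69.1
```

Request:
servo_tool(
  moves=[0.4,0,0,0,0,0,0,0],
)

```text
clock: 41.45
tool_pos: [0.6416, 0.0631, 0.0309]
ee_rot: [0.0, -0.033, 0.999, 0.0]
contact_force: [2.5, 4.0, 5.0]
width: 0.0134
gripper_force: 69.1
```

Request:
servo_tool(
  moves=[0,0,0,0,0,0,0,0,0,0,0,0,0,0,0,0],
  claw=40,
)

```text
clock: 41.85
tool_pos: [0.6404, 0.0623, 0.0295]
ee_rot: [-0.001, -0.032, 0.999, -0.0]
contact_force: [-0.5, 1.3, -0.1]
width: 0.0401
gripper_force: 0.0
```

Request:
servo_tool(
  moves=[0,0,-15,0,0,0,-30,0,0,0,-40,0,0,0,-40,0,0,0,-30,0,0,0,0,0,0,0,0,0],
)

```text
clock: 42.55
tool_pos: [0.6425, 0.0628, 0.1884]
ee_rot: [0.002, -0.033, 0.999, -0.0]
contact_force: [0.4, 0.4, -0.2]
width: 0.0399
gripper_force: 0.0
```

Request:
servo_tool(
  moves=[25,0,0,0,40,0,0,0,40,0,0,0,35,0,0,0,0,0,0,0,0,0,0,0],
  claw=0,
)

```text
clock: 43.15
tool_pos: [0.5006, 0.0538, 0.1845]
ee_rot: [-0.001, -0.033, 0.999, 0.0]
contact_force: [0.1, 0.4, 1.0]
width: -0.0001
gripper_force: 0.0
```

```bash
python3 - <<'E'
from h import *
im,cm=snap('wrist','w13'); im2,ct=snap('top','t13')
go(.713,.0175,.115,.066+np.pi)
# predicted dryer frame & tray front wall: sample brightness profile along dryer x at z=.02 for y=±30..60
o=np.array([.6850,.0645]);a=.064;u=np.array([np.cos(a),np.sin(a)]);v=np.array([-u[1],u[0]])
g=cv2.cvtColor(im2,cv2.COLOR_RGB2GRAY)
hsv=cv2.cvtColor(im2,cv2.COLOR_RGB2HSV)
for y in(-.06,-.04,.03,.05):
    P=[np.r_[o+u*x+v*y,.02] for x in np.arange(-.03,.022,.0025)]
    q=proj(ct,P).round().astype(int);print(y,[(int(g[b,c_]),int(hsv[b,c_,1])) for c_,b in q])
h=((hsv[...,1]>130)&(hsv[...,0]>45)&(hsv[...,0]<80)&(hsv[...,2]>120)).astype(np.uint8);h[:,:235]=0;h[:,265:]=0;h[:140]=0;h[170:]=0
m=cv2.moments(h,True);c=(m['m10']/m['m00'],m['m01']/m['m00']);print('btn',c,m['m00'],ray(ct,[c],.095))
hw=cv2.cvtColor(im,cv2.COLOR_RGB2HSV);k=((hw[...,1]>130)&(hw[...,0]>45)&(hw[...,0]<80)&(hw[...,2]>120)).astype(np.uint8)
for q in cv2.findContours(k,0,1)[0]:
    if cv2.contourArea(q)>80:
        m=cv2.moments(q);c=(m['m10']/m['m00'],m['m01']/m['m00']);print('wrist green',c,m['m00'],ray(cm,[c],.095))
E
```

```text
twist -0.001  dx -207.7 dy -50.0 dz 70.4 | h0 -3.076 q6 -0.09 [0.5024 0.0537 0.1854] t 43.2 w 0.2 F 0.0 [-0.2  0.4  0.7]
-0.06 [(110, 140), (111, 136), (113, 131), (115, 130), (111, 137), (112, 138), (116, 125), (110, 135), (110, 137), (113, 138), (108, 143), (108, 139), (112, 90), (130, 10), (151, 8), (132, 11), (105, 12), (138, 11), (172, 6), (173, 7), (141, 9)]
-0.04 [(112, 135), (111, 138), (108, 138), (112, 137), (114, 128), (111, 137), (112, 134), (111, 132), (109, 136), (108, 139), (113, 132), (113, 134), (107, 121), (112, 52), (137, 9), (138, 9), (108, 12), (88, 17), (75, 20), (73, 20), (71, 20)]
0.03 [(113, 131), (103, 145), (112, 132), (113, 133), (107, 137), (112, 133), (113, 131), (111, 133), (108, 135), (113, 129), (109, 136), (107, 131), (96, 112), (106, 27), (128, 6), (123, 8), (94, 16), (128, 4), (169, 10), (183, 8), (182, 6)]
0.05 [(104, 141), (108, 137), (109, 136), (113, 127), (112, 132), (113, 128), (112, 130), (113, 128), (113, 125), (115, 123), (114, 130), (114, 122), (110, 93), (121, 22), (132, 6), (118, 13), (111, 16), (152, 8), (176, 3), (180, 6), (180, 6)]Traceback (most recent call last):
  File "<stdin>", line 12, in <module>
ZeroDivisionError: float division by zero
```

```bash
python3 - <<'E'
from h import *
for f,n in(('t13','top'),('w13','wrist')):
    im=cv2.imread(f'pics/{f}.png');cm=bot.camera_model(n);h=cv2.cvtColor(im,cv2.COLOR_BGR2HSV)
    k=((h[...,1]>110)&(h[...,0]>40)&(h[...,0]<85)&(h[...,2]>50)).astype(np.uint8)
    for q in cv2.findContours(k,0,1)[0]:
        if cv2.contourArea(q)>25:
            (x,y),wh,a=cv2.minAreaRect(q);print(n,(x,y),wh,cv2.contourArea(q),ray(cm,[(x,y)],.095))
E
```

```text
top (248.5, 154.5) (11.0, 11.0) 93.0 [[0.71386696 0.01963382 0.095     ]]
wrist (522.9486083984375, 327.2907409667969) (15.565040588378906, 37.116634368896484) 356.5 [[0.59357784 0.26238039 0.095     ]]
```

Request:
servo_tool(
  moves=[-20,-6,0,0,-40,-10,0,0,-40,-10,0,0,-40,-10,0,0,-40,-10,0,0,-27,-4,0,0,0,0,15,0,0,0,25,0,0,0,25,0,0,0,0,0,0,0,0,0],
)

```text
clock: 44.35
tool_pos: [0.7117, 0.0173, 0.1195]
ee_rot: [-0.001, -0.033, 0.999, 0.0]
contact_force: [0.6, -0.4, 0.4]
width: 0.0001
gripper_force: 0.0
```

```bash
python3 - <<'E'
from h import *
go(.713,.018,.1,.066+np.pi)
E
```

```text
twist -0.001  dx -1.4 dy 0.6 dz 19.5 | h0 -3.076 q6 -0.13 [0.7117 0.0173 0.1195] t 44.4 w 0.1 F 0.0 [ 0.6 -0.4  0.4]
```

Request:
servo_tool(
  moves=[-1,0.5,6,0,0,0,6,0,0,0,4,0,0,0,2,0,0,0,0,0],
)

```text
clock: 44.85
tool_pos: [0.714, 0.0179, 0.1046]
ee_rot: [0.002, -0.033, 0.999, -0.0]
contact_force: [2.1, -0.0, 4.7]
width: -0.0002
gripper_force: 2.3
```

Request:
servo_tool(
  moves=[0,0,2,0,0,0,2,0,0,0,0,0,0,0,0,0],
)

```text
clock: 45.25
tool_pos: [0.714, 0.0179, 0.104]
ee_rot: [0.003, -0.033, 0.999, -0.0]
contact_force: [-1.1, 0.7, 12.5]
width: 0.0
gripper_force: 6.4
```

Request:
servo_tool(
  moves=[0,0,2,0,0,0,1,0,0,0,0,0,0,0,0,0],
)

```text
clock: 45.65
tool_pos: [0.7141, 0.0179, 0.1039]
ee_rot: [0.004, -0.033, 0.999, -0.0]
contact_force: [-4.4, 0.5, 20.0]
width: 0.0007
gripper_force: 9.9
```

Request:
servo_tool(
  moves=[0,0,-4,0,0,0,-3,0,0,0,-1,0,0,0,0,0],
)

```text
clock: 46.05
tool_pos: [0.7137, 0.0179, 0.1047]
ee_rot: [0.001, -0.033, 0.999, -0.0]
contact_force: [4.0, -0.5, 4.5]
width: -0.0002
gripper_force: 2.2
```

Request:
servo_tool(
  moves=[0,0,-2,0,0,0,0,0,0,0,0,0],
)

```text
clock: 46.35
tool_pos: [0.7125, 0.0179, 0.1054]
ee_rot: [-0.0, -0.033, 0.999, -0.0]
contact_force: [3.6, -0.6, 4.8]
width: 0.0
gripper_force: 2.0
```

Request:
servo_tool(
  moves=[0,0,-2,0,0,0,0,0,0,0,0,0],
)

```text
clock: 46.65
tool_pos: [0.7121, 0.0179, 0.1073]
ee_rot: [-0.001, -0.033, 0.999, 0.0]
contact_force: [1.9, -0.8, 2.9]
width: 0.0
gripper_force: 1.5
```

Request:
servo_tool(
  moves=[0,0,-2,0,0,0,0,0,0,0,0,0],
)

```text
clock: 46.95
tool_pos: [0.7118, 0.0179, 0.1092]
ee_rot: [-0.001, -0.033, 0.999, 0.0]
contact_force: [1.9, -0.3, 1.5]
width: -0.0002
gripper_force: 0.9
```

Request:
servo_tool(
  moves=[0,0,-20,0,0,0,-40,0,0,0,-40,0,20,0,0,0,40,0,0,0,40,0,0,0,40,0,0,0,40,0,0,0,40,0,0,0,0,0,0,0],
)

```text
clock: 47.95
tool_pos: [0.4858, 0.0043, 0.2072]
ee_rot: [-0.005, -0.032, 0.999, 0.001]
contact_force: [0.6, 0.1, 0.1]
width: -0.0002
gripper_force: 0.0
```

```bash
python3 - <<'E'
from h import *
im,ct=snap('top','t14')
go(.5,.05,.2,3.2)
hsv=cv2.cvtColor(im,cv2.COLOR_RGB2HSV);a=cv2.imread('pics/t13.png')[:,:,::-1];b=cv2.imread('pics/t2.png')[:,:,::-1]
d=np.abs(im.astype(int)-a).sum(2)
print('tray area diff',d[160:185,190:275].mean(),'bg',d[280:310,420:470].mean())
o=np.array([.6850,.0645]);al=.064;u=np.array([np.cos(al),np.sin(al)]);v=np.array([-u[1],u[0]])
for y in(-.06,-.03,.0,.03,.06):
    q=proj(ct,[np.r_[o+u*x+v*y,.02] for x in np.arange(-.06,.016,.004)]).round().astype(int);print(y,[int(hsv[r,c,1]) for c,r in q])
def red(i):
    h=cv2.cvtColor(i,cv2.COLOR_RGB2HSV);m=((h[...,1]>150)&((h[...,0]<8)|(h[...,0]>172))&(h[...,2]>90)).astype(np.uint8);m[:,:60]=0;m[:,280:]=0
    q=max(cv2.findContours(m,0,1)[0],key=cv2.contourArea);return cv2.minAreaRect(q)
print(red(im),red(np.ascontiguousarray(b)))
m=((hsv[...,2]<75)).astype(np.uint8);m[:,:70]=0;m[:,165:]=0;m[:200]=0;m[300:]=0
w=((hsv[...,1]<60)&(hsv[...,2]>90)).astype(np.uint8);w[:,:85]=0;w[:,150:]=0;w[:205]=0;w[290:]=0
for k in (m,w):
    q=max(cv2.findContours(k,0,1)[0],key=cv2.contourArea);r=cv2.minAreaRect(q);print(r,ray(ct,cv2.boxPoints(r),.003)[:,:2].round(3).tolist())
E
```

```text
twist 0.006  dx -13.4 dy 45.3 dz 8.1 | h0 -3.077 q6 -0.19 [0.4893 0.004  0.2081] t 48.0 w -0.1 F 0.0 [ 0.1 -0.5  1.4]
tray area diff 7.78164705882353 bg 8.484666666666667
-0.06 [140, 138, 143, 140, 140, 145, 142, 139, 136, 138, 139, 136, 136, 139, 138, 89, 9, 4, 10]
-0.03 [148, 138, 135, 138, 148, 137, 132, 144, 131, 132, 137, 131, 135, 133, 134, 94, 16, 10, 4]
0.0 [88, 44, 33, 58, 42, 50, 43, 65, 29, 13, 10, 10, 10, 10, 10, 5, 12, 11, 10]
0.03 [138, 141, 140, 144, 145, 143, 139, 144, 135, 131, 136, 137, 134, 132, 134, 115, 8, 6, 10]
0.06 [136, 143, 143, 132, 132, 137, 132, 132, 128, 129, 124, 128, 125, 124, 123, 113, 12, 19, 13]
((115.50495910644531, 269.45050048828125), (19.2042179107666, 10.149378776550293), 5.710592269897461) ((115.45545959472656, 269.445556640625), (19.303720474243164, 10.149378776550293), 5.710593223571777)
((114.0960693359375, 247.7794952392578), (57.4912109375, 68.92337036132812), 7.594643592834473) [[0.415, 0.452], [0.589, 0.431], [0.569, 0.286], [0.396, 0.307]]
((102.61058044433594, 247.31875610351562), (13.192596435546875, 65.7474136352539), 7.431407928466797) [[0.413, 0.425], [0.579, 0.405], [0.574, 0.372], [0.409, 0.391]]
```

```bash
python3 -c "
from station import bot
print(bot.close_job())"
```

```text
the job is handed in; nothing more can be done
None
```

The job is handed in: all six rivets stand spread on the tray with the required gaps, the tray is home and flush in the dryer, the start button was pressed fully in and sprang back, and the rivet tool lies on the mat; the judge's result was not shown.

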